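Close a two-piece graphite ingot mould and hold it under the spring clamp

ROBOT

A 6-joint arm with a two-finger parallel gripper is mounted at the origin on the work surface. World frame = base frame: x ahead of the robot, y to its left, z up, the work surface at z = 0. Lengths are in m, angles in degrees, forces in N, time in s.
With the tool pointing down it reaches from about 0.375 to 0.75 m from the base axis. Payload 9 kg.
Tool frame: the origin (TCP) lies where the fingers leave the gripper's body, on its centre line; the fingertips stand 73 mm ahead of it and the grasp point (between the pads) lies 54 mm ahead of it (robot.tip_reach is the distance from the TCP to the fingertips, in m); z points along the fingers, y is the line along which they close (so a half turn about z gives the same grasp; the last joint's range is limited). The gripper opens to 85 mm and grips with 20 to 120 N. Pads are 22 mm wide; open, the fingers measure 114 mm over their backs; the gripper's body (76 mm by 85 mm) begins 54 mm behind the grasp point. The pads swing forward as they close: fully open they stand 13 mm farther back than shut.
Start: joints at [53.302, 5.964, 5.575, 89.605, 0, 77.527], TCP at [0.246, 0.547, 0.304] pointing down, gripper open.
Joint ranges: [-171.21, 171.21], [-48.23, 106.86], [-62.78, 66.21], [-105.2, 120.99], [-86.42, 89.51], [-180, 180]. Speed limits (degrees/s): [127.2, 127.2, 147.25, 180, 180, 180].

INTERFACE

Orientations are given as [roll, pitch, yaw] about the fixed x, y, z axes, in that order (R = Rz(yaw) Ry(pitch) Rx(roll)).
In Python, from plant import robot gives the robot as it stands. Calls block until the motion is done:
- robot.move_pose(position, orientation): joint-space move of the TCP to a pose.
- robot.line_to(position, vel=0.15, rotation=None, guard=None): straight line of the TCP; rotation=None keeps the orientation; vel is the mean speed in m/s. With guard (N) it stops when the force on the tool has changed by that much, and returns True; else False.
- robot.goto_joints(angles): joint-space move.
- robot.set_gripper(opening): finger opening in m; the grip force is fixed at half the most; returns when the fingers have stopped.
- robot.pause(seconds).
- robot.ik(position, orientation): joint angles nearest the present ones, or None.
- robot.observe(): the state.
- robot.grab_frame(name): name is "scene" or "side" or "wrist"; returns the picture (480x640x3 uint8, blue, green, red); there is no depth.
- robot.get_calibration(name): a dict with "vertical_fov" (degrees; the focal length in pixels is half the picture's height over the tangent of half this angle, whatever the lens; pixels are square), "cx", "cy" (the principal point, pixels), "rvec" (rotation vector, rad) and "tvec" (3), from world to camera coordinates, as OpenCV has them. Camera axes: x right, y down, z forward; pixel columns grow to the right and rows downward; lengths in m; the calibration is good to about 2 mm. A picture is of the moment at which its call begins: read the wrist's pose just before it. get_calibration takes no time and is no camera call; for the wrist camera it gives the pose at the moment of the call.
A pose or a line that the arm cannot do raises robot.IKError and nothing moves.
- robot.job_done(): hands the job in; it is judged then, once.
The state is a dict: "time": time; "q": joint angles; "qvel": joint speeds; "joint_torque": joint torques, N m; "tool_pos": TCP position; "tcp_rot": TCP orientation; "ft_force": force on the tool from outside, world axes, zero at the start; "torque": the same for the moment, N m; "gripper_width": finger opening in m; "gripper_force": force on a finger pad.
Only numpy, scipy, OpenCV 4.12 (cv2) and the standard library are available. Lean on these libraries where they do the work, as an engineer would, in place of code of your own. Each camera call takes 0.05 s, during which the arm holds its last target. There are 200 camera calls.

TASK

On the jeweller's bench, butt the loose graphite mould section flush and in line against the fixed section, with its open groove end facing the fixed one, so that the groove runs through without a gap. Then press the red knob of the spring clamp down until the middle of the green ring on its stem is level with the top of the steel collar (12 mm down), never all the way to its stop, and finish while still holding it there. Leave the other things on the bench where they are.

Things in the scene. Friction and masses are not known exactly. Their poses are not given: they have to be found in the camera images.
- fixed_face (a point): centre of the open end face of the fixed mould section (dark grey graphite, 50 mm wide, 30 high), 15 mm above the base plate, 27 above the bench. +y points out of the face, along the groove, to the loose section; +x across, away from the clamp's column; z up. The aluminium base plate (top 12 mm above the bench) reaches 230 mm from the face along +y and 65 mm to each side.
- section_center (a point): centre of the loose graphite section: dark grey bar 140 mm long (y), 50 wide (x), 30 high (z), 0.28-0.46 kg, groove 18 x 10 along its top. +y points to its closed end; its open end, 70 mm off along -y, must meet the fixed face. It starts flat on the plate, up to 15 mm out of line, open end towards the fixed face, gap 25 to 60 mm. Closed up, this point is 70 mm out from the fixed face.
- section_grip (a point): point half-way up the loose section, 35 mm from its centre towards its closed end: grip the bar here across its 50 mm width (or push its closed end); nearer the open end the gripper's body would meet the clamp once the gap is closed.
- collar_top (a point): centre of the top of the clamp's steel collar (24 mm across), 98 mm above the bench, 16 mm out from the fixed face. It sits on a green arm (24 mm wide, 72 to 88 mm up) from a green column that stands 41 to 63 mm from the groove's middle line, on the -x side. Clamp, plate and fixed section are one fixture, fixed to the bench.
- knob_top (a point): centre of the flat top of the clamp's round red knob (36 mm across, 12 thick), 136 mm above the bench when up; pressed, it goes straight down. Its 12 mm steel stem runs into the collar below it; a green ring 6 mm high on the stem begins 9 mm above the collar when the knob is up.
- plunger (a joint): how far the knob is pressed down (m): 0 up, 0.020 at its stop; target 0.012. Sprung: it rises when let go. About 4 N starts it, 6.5 N holds it at 12 mm; with the foot bearing on the loose section about 11 N in all at 12 mm.
- foot (a joint): how far the clamp's sprung brass foot (plate 44 x 24 mm under the stem) is pushed up into the stem (m). 0 while it hangs free, its underside 5 mm above the sections' tops when the knob is up; once it bears on the loose section it grows, to about 0.007 at 12 mm of knob travel. 0.5 N per mm.
- loupe: bystander: black loupe, cylinder 29 across, 24 high; origin under its centre
- flux: bystander: amber glass bottle, 48 across, 100 high; origin under its centre
- jar: bystander: small pale jar with a white lid, 60 across, 70 high; origin under its centre
- cone: bystander: upright steel ring-sizing cone, foot 72 across, 150 high; origin under its centre
- hammer: bystander: small hammer with a pale wooden handle, 260 long, lying to the right of the fixture; origin under its middle
- brush: bystander: bench brush, 200 long, lying to the left of the fixture; origin under its middle
There are look-alikes about, which are no part of the job. What is shaped like the part that bears section_center but blue or turquoise is not meant.

How it is judged (in metres and radians):
On the way, in this order (a step that is already met when the one before it is completed fails the run):
1. the loose section is flush and in line with the fixed one, with the clamp still up (y of section_center in the frame of fixed_face between 0.067 and 0.0722 m and x of section_center in the frame of fixed_face between -0.006 and 0.006 m and z of section_center in the frame of fixed_face between -0.003 and 0.003 m and angle between the y axis of section_center and the y axis of fixed_face, either way round below 0.05 rad and angle between section_center's own z axis and vertical below 0.05 rad and value of joint plunger below 0.004 m), for 0.2 s.
2. the knob is held about 12 mm down with the foot bearing on the loose section (value of joint plunger between 0.009 and 0.015 m and value of joint foot above 0.002 m), for 0.5 s.
At the end, for the whole second after the job is handed in: Loose section flat on the plate, flush with the fixed one (gap under 2 mm), in line within 6 mm and 0.05 rad; the robot still pressing the knob, 9 to 15 mm down (some of the green ring level with the collar's top), the foot bearing on the loose section (pushed up more than 2 mm) (all of step 2 and y of section_center in the frame of fixed_face between 0.067 and 0.0722 m and x of section_center in the frame of fixed_face between -0.006 and 0.006 m and z of section_center in the frame of fixed_face between -0.003 and 0.003 m and angle between the y axis of section_center and the y axis of fixed_face, either way round below 0.05 rad and angle between section_center's own z axis and vertical below 0.05 rad and contact force between any of the fingers, the arm and anything else above 2 N); the arm keeps its last pose, push and grip.
It fails at once if the knob is pressed to its stop (past 18.5 mm) (value of joint plunger above 0.0185 m).
It fails at once if a bystander is moved more than 30 mm (distance of any of loupe, flux, jar, cone, hammer, brush from where it was at the start of the episode above 0.03 m).
It also fails if it takes over 45 s, if anything falls off the work surface, if the arm or the gripper's body presses on something with over 40 N, if the wrist force passes 120 N, or if a joint passes its speed limit or range.

## Working session

There is one attempt and no reset: what is moved stays moved. The work goes in short steps, each a Python script; the robot and the scene stay as the last script left them, time stands still between calls to the robot, and variables do not carry over. Pictures are saved under pics/ and viewed, at most 10 in all, crops included, and the job is handed in when it is done.

```bash
mkdir -p pics; ls; python3 - <<'E'
from plant import robot
import cv2,numpy as np
for n in("scene","side"):
    cv2.imwrite(f"pics/{n}0.png",robot.grab_frame(n)); c=robot.get_calibration(n)
    R=cv2.Rodrigues(np.array(c["rvec"],float))[0]; print(n,c,-R.T@np.array(c["tvec"]))
print(robot.observe())
E
```

```text
pics
scene {'vertical_fov': 44.12795770775019, 'cx': 321.80735352751856, 'cy': 236.12035834597106, 'rvec': array([ 1.22620966,  2.11458156, -1.11051279]), 'tvec': array([ 0.29120283, -0.20877081,  1.95166935])} [1.6280444  0.61976952 0.95013407]
side {'vertical_fov': 56.68624218305615, 'cx': 315.3640187657747, 'cy': 242.8481938999641, 'rvec': array([ 2.20462134, -0.81593624,  0.33435029]), 'tvec': array([-0.43820083,  0.30999068,  1.00884812])} [ 0.00659104 -0.68929514  0.91143705]
{'time': 0.1, 'q': array([5.33024746e+01, 5.99732035e+00, 5.53169522e+00, 8.96057328e+01,
       9.39322902e-04, 7.75265012e+01]), 'qvel': array([-0.02147817,  0.03925136,  0.11104767, -0.0333441 ,  0.08589788,
        0.04654085]), 'joint_torque': array([ 6.98971402e-03, -5.58211291e+01,  5.04717457e+01,  1.31428041e-02,
       -2.60639208e-04, -1.26899050e-05]), 'tool_pos': array([0.2460395 , 0.5469943 , 0.30318007]), 'tcp_rot': array([-1.79930529e+02, -1.63295989e-02,  1.55775963e+02]), 'ft_force': array([0.59882786, 0.54148116, 0.5443281 ]), 'torque': array([ 0.00526533,  0.00323572, -0.00094559]), 'gripper_force': 0.0, 'gripper_width': 0.0855318941462084}
```

View pics/scene0.png

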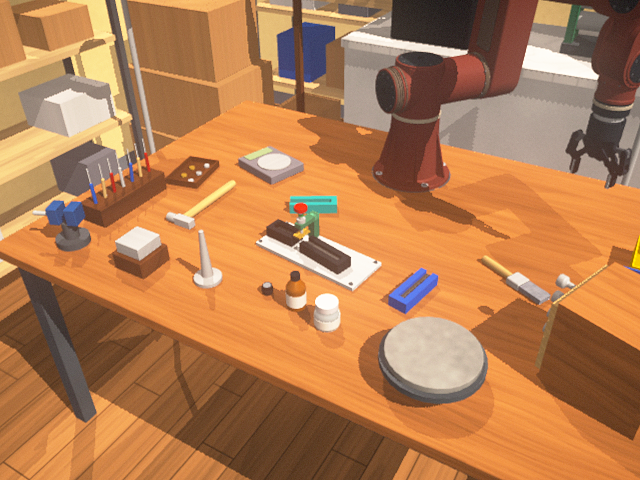

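View pics/side0.png

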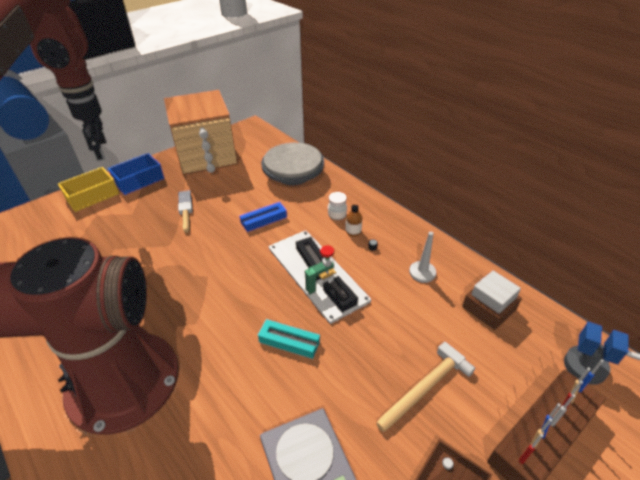

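The scene view shows the red knob at about (301,208) and the plate corners at about (257,243), (381,262) and (354,284). In the side view the knob is at about (327,250). The fixed section is on the robot's right (world -y) end of the plate, and the loose one is towards +y.

```bash
cat > h.py <<'E'
import numpy as np,cv2
from plant import robot
def cam(n):
    c=robot.get_calibration(n); R=cv2.Rodrigues(np.array(c["rvec"],float))[0]; t=np.array(c["tvec"],float)
    f=240/np.tan(np.radians(c["vertical_fov"]/2)); return R,t,f,c["cx"],c["cy"]
def ray(C,p):
    R,t,f,cx,cy=C; d=R.T@np.array([(p[0]-cx)/f,(p[1]-cy)/f,1]); return -R.T@t,d/np.linalg.norm(d)
def onz(C,p,z):
    o,d=ray(C,p); return o+d*(z-o[2])/d[2]
def tri(l):
    A=0;b=0
    for C,p in l:
        o,d=ray(C,p); M=np.eye(3)-np.outer(d,d); A=A+M; b=b+M@o
    x=np.linalg.solve(A,b); return x,[float(np.linalg.norm(np.cross(x-ray(C,p)[0],ray(C,p)[1]))) for C,p in l]
def proj(C,X):
    R,t,f,cx,cy=C; v=R@np.array(X)+t; return np.array([cx+f*v[0]/v[2],cy+f*v[1]/v[2]])
def blob(im,lo,hi,lo2=None,hi2=None):
    h=cv2.cvtColor(im,cv2.COLOR_BGR2HSV); m=cv2.inRange(h,lo,hi)
    if lo2 is not None: m|=cv2.inRange(h,lo2,hi2)
    return m
E
python3 - <<'E'
from h import *
S,D=cam("scene"),cam("side")
print("knob",tri([(S,(301,208)),(D,(327,250))]))
for p in [(257,243),(381,262),(354,284)]: print("plate S",onz(S,p,.012))
for p in [(270,248),(304,233),(369,300),(334,319)]: print("plate D",onz(D,p,.012))
for p in [(296,282),(327,312)]: print("flux/jar",onz(S,p,.05))
W=cam("wrist"); o,d=ray(W,(320,240)); print("wristcam",o,d,W[2:])
ob=robot.observe();print(ob["tool_pos"])
E
```

```text
knob (array([ 0.53754473, -0.08810516,  0.13145546]), [0.0023078176204044815, 0.0023078176204044017])
plate S [ 0.58668187 -0.20049168  0.012     ]
plate S [0.49861214 0.13049347 0.012     ]
plate S [0.61227924 0.11078878 0.012     ]
plate D [0.50041941 0.11713349 0.012     ]
plate D [0.61651475 0.10245987 0.012     ]
plate D [ 0.57949965 -0.20908372  0.012     ]
plate D [ 0.47038333 -0.19492013  0.012     ]
flux/jar [0.71469017 0.00716864 0.05      ]
flux/jar [0.77018322 0.12414426 0.05      ]
wristcam [0.17890153 0.57825179 0.37339238] [ 0.26862445 -0.1074547  -0.95723267] (np.float64(399.4382615725311), 314.312035435252, 241.74193411674233)
[0.2460395  0.5469943  0.30318007]
```

```bash
python3 - <<'E'
from h import *
for yaw in(83.3,-96.7): print(yaw,robot.ik([.56,.03,.34],[180,0,yaw]))
for i,p in enumerate([[.56,.06,.34],[.60,-.03,.36]]):
    robot.move_pose(p,[180,0,83.3]); robot.pause(.3)
    C=cam("wrist"); im=robot.grab_frame("wrist"); np.save(f"C{i}.npy",np.array(C,dtype=object),allow_pickle=True)
    cv2.imwrite(f"pics/w{i}.png",im); print(robot.observe()["time"],robot.observe()["q"].round(1))
E
```

```text
83.3 [-10.29519138  -0.25605867   2.92764826  93.18370692   0.
  86.40480862]
-96.7 [-10.29519138  -0.25605867   2.92764826  93.18370692   0.
 -93.59519138]
2.5333 [-7.2  0.2  3.3 93.2  0.  89.5]
3.3667 [-15.3   7.3  12.9  95.6   0.   81.4]
```

View pics/w0.png

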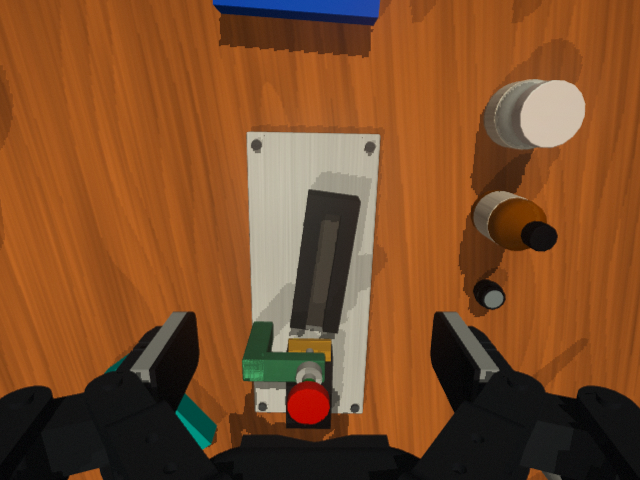

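View pics/w1.png

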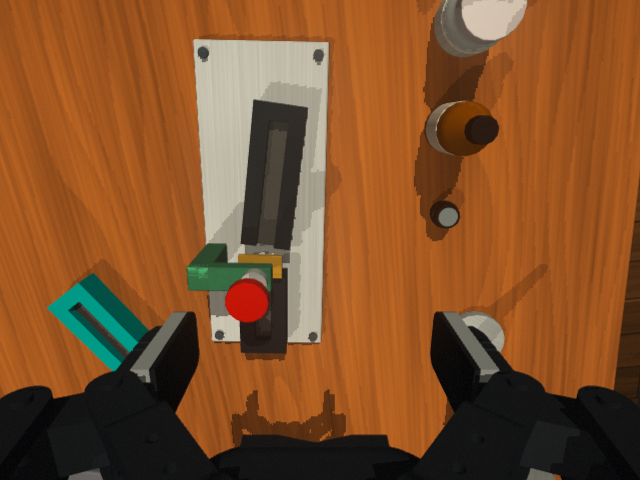

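Both wrist views look down on the fixture. In w0 the plate's far corners are at (247,132) and (380,133) and the loose bar's corners near (312,191), (360,197), (337,333) and (291,328). In w1 the plate corners are (194,40), (328,40), (322,344) and (212,340), and the bar's are (256,100), (308,107), (288,250) and (242,246). The knob is at (308,403) in w0 and (247,300) in w1.

```bash
python3 - <<'E'
from h import *
Cs=[np.load(f"C{i}.npy",allow_pickle=True) for i in(0,1)]
ims=[cv2.imread(f"pics/w{i}.png") for i in(0,1)]
g=[cv2.cvtColor(i,cv2.COLOR_BGR2GRAY) for i in ims]
def sub(i,pts): return cv2.cornerSubPix(g[i],np.float32(pts).reshape(-1,1,2),(4,4),(-1,-1),(3,40,.01)).reshape(-1,2)
bar=[sub(0,[(312,191),(360,197),(337,333),(291,328)]),sub(1,[(256,100),(308,107),(288,250),(242,246)])]
pl=[sub(0,[(247,132),(380,133)]),sub(1,[(194,40),(328,40)])]
for nm,P in(("bar",bar),("plate",pl)):
    X=[]
    for a,b in zip(*P):
        x,e=tri([(Cs[0],a),(Cs[1],b)]); X.append(x); print(nm,a.round(1),b.round(1),x.round(4),np.round(e,4))
    X=np.array(X); print(" sides",np.linalg.norm(X-np.roll(X,-1,0),axis=1).round(4))
kn=[]
for i in(0,1):
    m=blob(ims[i],(0,180,90),(6,255,255),(174,180,90),(180,255,255))
    c=max(cv2.findContours(m,0,2)[0],key=cv2.contourArea)
    print(cv2.fitEllipse(c)); kn.append(cv2.fitEllipse(c)[0])
print("knob",tri([(Cs[0],kn[0]),(Cs[1],kn[1])]),[onz(Cs[i],kn[i],.136) for i in(0,1)])
print("plate near",[onz(Cs[1],p,.012).round(4) for p in sub(1,[(322,344),(212,340)])])
# dowel/screw
crop=np.hstack([cv2.resize(ims[0][170:430,230:400],None,fx=2.2,fy=2.2,interpolation=cv2.INTER_CUBIC),cv2.resize(ims[1][90:350,180:350],None,fx=2.2,fy=2.2,interpolation=cv2.INTER_CUBIC)])
cv2.imwrite("pics/crop.png",crop); print(crop.shape)
E
```

```text
bar [308.1 189. ] [253.1  98.9] [0.5549 0.071  0.0267] [0.0014 0.0014]
bar [357.1 195.4] [307.4 107.3] [0.6039 0.0573 0.0134] [0.0001 0.0001]
bar [337.3 332.4] [289.5 249.7] [ 0.569  -0.0797  0.0386] [0.0002 0.0002]
bar [289.7 327.3] [240.6 243.2] [ 0.5209 -0.0657  0.0427] [0.0002 0.0002]
 sides [0.0525 0.1436 0.0502 0.1418]
plate [246.6 131.5] [192.9  39.3] [0.5031 0.131  0.0101] [0.0002 0.0002]
plate [379.2 134. ] [327.9  41.8] [0.6304 0.1139 0.0104] [0. 0.]
 sides [0.1284 0.1284]
((307.9621276855469, 402.88433837890625), (41.64678192138672, 43.33265686035156), 11.177009582519531)
((246.92279052734375, 300.19195556640625), (42.92070388793945, 43.127403259277344), 55.372650146484375)
knob (array([ 0.53813704, -0.08913928,  0.13124916]), [1.8857587324672929e-06, 1.8857587321871392e-06]) [array([ 0.53867185, -0.08531945,  0.136     ]), array([ 0.53927114, -0.08699611,  0.136     ])]
plate near [array([ 0.589 , -0.2096,  0.012 ]), array([ 0.4601, -0.1892,  0.012 ])]
(572, 748, 3)
```

View pics/crop.png

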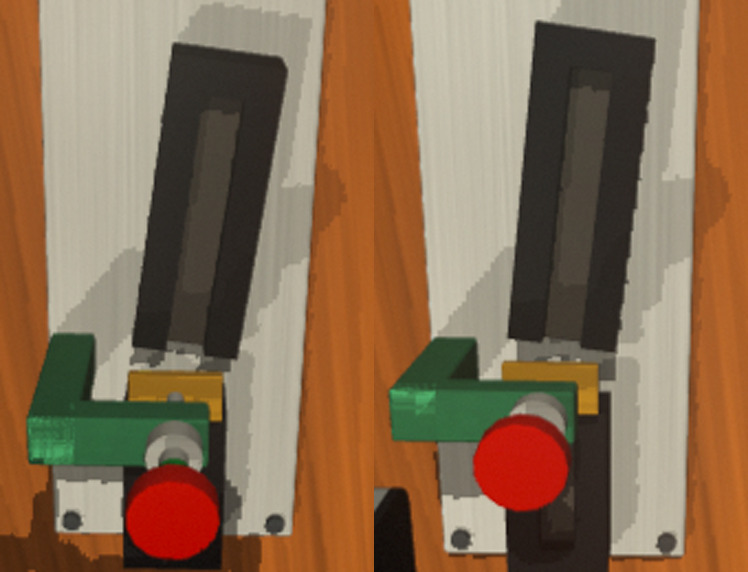

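The crops show the bar turned a few degrees clockwise relative to the plate, with its open end facing the foot. All four of its top corners are clear in w1. Next I compute the frames.

```bash
python3 - <<'E'
from h import *
Cs=[np.load(f"C{i}.npy",allow_pickle=True) for i in(0,1)]
ims=[cv2.imread(f"pics/w{i}.png") for i in(0,1)]
P1=[(253.1,98.9),(307.4,107.3),(289.5,249.7),(240.6,243.2)]
X=np.array([onz(Cs[1],p,.042) for p in P1]); print(X.round(4),np.linalg.norm(X-np.roll(X,-1,0),axis=1).round(4))
c=X.mean(0); d=(X[0]+X[1]-X[2]-X[3])[:2]; yb=np.degrees(np.arctan2(-d[0],d[1])); print("bar c",c,"yaw",yb)
far=[np.mean([onz(Cs[i],p,.012) for p in q],0) for i,q in((0,[(246.6,131.5),(379.2,134.)]),(1,[(192.9,39.3),(327.9,41.8)]))]
print("far mid",far)
# side edges of plate: fit lines from white mask rows in w1
h=cv2.cvtColor(ims[1],cv2.COLOR_BGR2HSV); m=((h[...,1]<60)&(h[...,2]>90)).astype(np.uint8)
L=[];Rr=[]
for r in range(60,225,5):
    k=np.flatnonzero(m[r,150:400])+150; L.append(onz(Cs[1],(k[0]-.5,r),.012)); Rr.append(onz(Cs[1],(k[-1]+.5,r),.012))
for E in(L,Rr):
    v=cv2.fitLine(np.float32(E)[:,:2],cv2.DIST_HUBER,0,.001,.001).ravel(); v[:2]*=np.sign(v[1]); print("edge yaw",np.degrees(np.arctan2(-v[0],v[1])),v)
# fixed face from frame guesses
y=np.array([np.sin(np.radians(7.5)),np.cos(np.radians(7.5)),0]); x=np.array([y[1],-y[0],0])
for F in(far[0]-.23*y,far[1]-.23*y,np.array([.539,-.0862,0])-.016*y):
    print("face",F,"open end mid in frame",((X[2]+X[3])/2-F)@x,((X[2]+X[3])/2-F)@y)
E
```

```text
[[ 0.5558  0.0695  0.042 ]
 [ 0.6043  0.0565  0.042 ]
 [ 0.5695 -0.0785  0.042 ]
 [ 0.5209 -0.0659  0.042 ]] [0.0502 0.1394 0.0501 0.1398]
bar c [ 0.56261282 -0.00458856  0.042     ] yaw -14.444129930966382
far mid [array([0.56687274, 0.12260581, 0.012     ]), array([0.56689697, 0.12208022, 0.012     ])]
edge yaw -7.7013574 [0.13400966 0.99098    0.490793   0.03717278]
edge yaw -7.6689267 [0.13344873 0.9910557  0.6184621  0.02234345]
face [ 0.53685172 -0.1054265   0.012     ] open end mid in frame 0.003939494174013252 0.03404724452848275
face [ 0.53687595 -0.1059521   0.012     ] open end mid in frame 0.0038468635974267256 0.0345651790426496
face [ 0.53691158 -0.10206312  0.        ] open end mid in frame 0.0043191505087152235 0.030704818119530474
```

```bash
python3 - <<'E'
from h import *
a=np.radians(14.44); G=np.array([.5626+.035*np.sin(a),-.0046+.035*np.cos(a)])
robot.move_pose([*G,.20],[180,0,90-14.44])
robot.line_to([*G,.089],vel=.12,guard=15)
ob=robot.observe(); print(ob["time"],ob["tool_pos"],ob["ft_force"])
robot.set_gripper(.03); ob=robot.observe(); print(ob["gripper_width"],ob["gripper_force"],ob["ft_force"])
b=np.radians(7.6); y=np.array([np.sin(b),np.cos(b)]); F=np.array([.5369,-.1045])
g=robot.line_to([*(F+y*.125),.089],vel=.04,rotation=[180,0,90-7.6],guard=15); print(g,robot.observe()["tool_pos"])
g=robot.line_to([*(F+y*.099),.089],vel=.02,guard=8)
ob=robot.observe(); t=ob["tool_pos"][:2]-F; print(g,ob["time"],t@y,t@[y[1],-y[0]],ob["ft_force"],ob["gripper_width"])
cv2.imwrite("pics/s2.png",robot.grab_frame("scene")); cv2.imwrite("pics/d2.png",robot.grab_frame("side")); cv2.imwrite("pics/w2.png",robot.grab_frame("wrist"))
E
```

```text
5.1667 [0.57196819 0.0291529  0.09000409] [-0.86180764 -1.51093215  0.81493635]
0.04878542255072408 63.327780961990356 [0.15606684 0.40406542 6.8610069 ]
False [0.5538549  0.01926597 0.089816  ]
True 7.2333 0.10459959204060335 0.0004116529776451629 [1.16838846 1.80688139 5.15674198] 0.04918869780842654
```

View pics/w2.png

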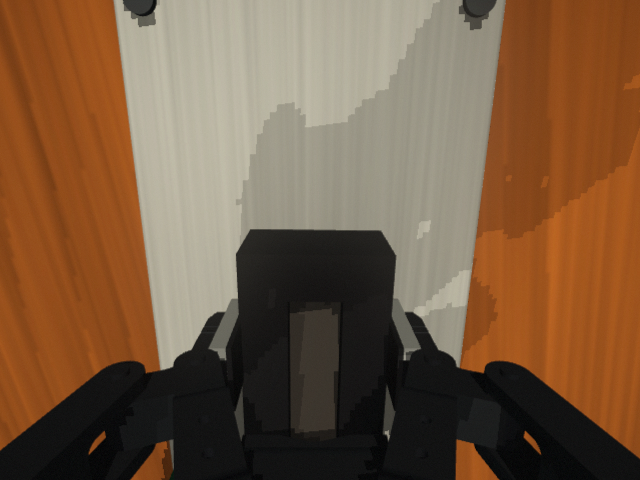

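The bar is held straight between the pads with its groove upright. It made contact with the grip 104.6 mm out from the face, against 105 expected. I'll seat it gently, release it, raise the arm and check from above.

```bash
python3 - <<'E'
from h import *
b=np.radians(7.6); y=np.array([np.sin(b),np.cos(b)]); F=np.array([.5369,-.1045])
p=robot.observe()["tool_pos"]
g=robot.line_to([*(p[:2]-y*.002),p[2]],vel=.01,guard=12); robot.pause(.3)
ob=robot.observe(); print(g,(ob["tool_pos"][:2]-F)@y,ob["ft_force"])
robot.set_gripper(.085); robot.line_to([*ob["tool_pos"][:2],.25],vel=.15)
V=F+y*.10
robot.move_pose([*V,.34],[180,0,82.4]); robot.pause(.3)
C=cam("wrist"); np.save("C3.npy",np.array(C,dtype=object),allow_pickle=True); im=robot.grab_frame("wrist")
cv2.imwrite("pics/w3.png",im); cv2.imwrite("pics/w3c.png",cv2.resize(im[130:430,180:460],None,fx=2,fy=2,interpolation=cv2.INTER_CUBIC)); print(robot.observe()["time"])
E
```

```text
True 0.10438952173534749 [-0.45737786 -0.39804173  4.37003744]
10.3917
```

View pics/w3c.png

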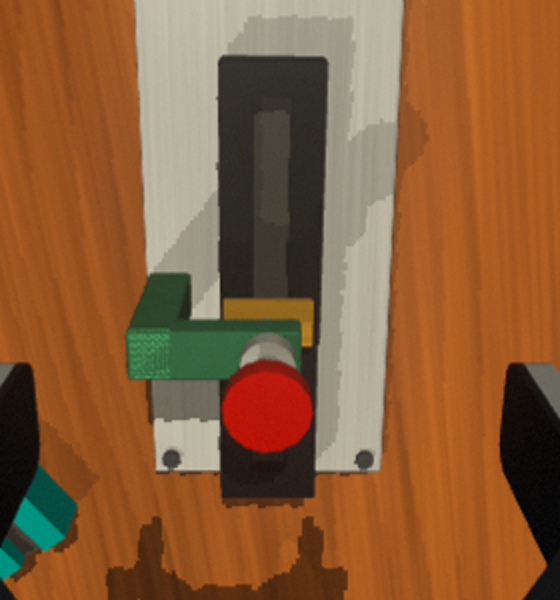

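The bar is in line with the fixed section and the knob is still up. I'll measure its closed end against the plate's far edge, which should be 90 mm away.

```bash
python3 - <<'E'
from h import *
C=np.load("C3.npy",allow_pickle=True); im=cv2.imread("pics/w3.png"); g=cv2.cvtColor(im,cv2.COLOR_BGR2GRAY).astype(int)
b=np.radians(7.6); y=np.array([np.sin(b),np.cos(b)]); x=np.array([y[1],-y[0]]); F=np.array([.5369,-.1045])
T=lambda p,z:((onz(C,p,z)[:2]-F)@x,(onz(C,p,z)[:2]-F)@y)
for u in(298,316,334):
    col=g[:,u]; dv=np.diff(cv2.GaussianBlur(np.float32(col),(1,5),0).ravel())
    r=145+np.argmin(dv[145:175])+.5; far=30+np.argmax(dv[30:125])+.5; print(u,r,far,"closed end",np.round(T((u,r),.042),4),"plate end",np.round(T((u,far),.012),4))
for r in(175,200,230,260):
    dv=np.diff(cv2.GaussianBlur(np.float32(g[r]),(1,5),0).ravel())
    l=275+np.argmin(dv[275:305])+.5; k=325+np.argmax(dv[325:355])+.5; a,c=T((l,r),.042),T((k,r),.042); print(r,l,k,np.round((a[0]+c[0])/2,4),round(c[0]-a[0],4))
m=blob(im,(0,180,90),(6,255,255),(174,180,90),(180,255,255)); e=cv2.fitEllipse(max(cv2.findContours(m,0,2)[0],key=cv2.contourArea)); print("knob",T(e[0],.136),onz(C,e[0],.136))
S=cv2.imread("pics/s2.png")
E
```

```text
298 157.5 57.5 closed end [-0.0148  0.1422] plate end [-0.015   0.2289]
316 157.5 57.5 closed end [0.0015 0.1422] plate end [0.0014 0.2289]
334 157.5 57.5 closed end [0.0177 0.1422] plate end [0.0178 0.2289]
175 288.5 343.5 0.0015 0.0503
200 288.5 342.5 0.0011 0.0503
230 288.5 341.5 0.0006 0.0505
260 288.5 340.5 0.0002 0.0507
knob (np.float64(-0.0006555500632714366), np.float64(0.018064574410745174)) [ 0.53863936 -0.08650741  0.136     ]
```

The readings disagree on the gap: about 0 mm measured from the knob, about 3 mm from the plate edge. I'll settle it by pushing the closed end firmly with shut fingers.

```bash
python3 - <<'E'
from h import *
b=np.radians(7.6); y=np.array([np.sin(b),np.cos(b)]); x=np.array([y[1],-y[0]]); F=np.array([.5369,-.1045])
P=F+y*.185+x*.0005
robot.move_pose([*P,.18],[180,0,82.4]); robot.set_gripper(0)
print(robot.line_to([*P,.095],vel=.12,guard=15))
g=robot.line_to([*(F+y*.135+x*.0005),.095],vel=.015,guard=6); p=robot.observe()["tool_pos"]
print(g,(p[:2]-F)@y)
g=robot.line_to([*(p[:2]-y*.006),.095],vel=.01,guard=20); ob=robot.observe();p=ob["tool_pos"]; print(g,(p[:2]-F)@y,ob["ft_force"],ob["time"])
robot.line_to([*(p[:2]+y*.02),.095],vel=.08); robot.line_to([*(p[:2]+y*.02),.25],vel=.2)
K=np.array([.5386,-.0868])
robot.move_pose([*K,.25],[180,0,82.4]); robot.pause(.2); print(robot.observe()["time"],robot.tip_reach,robot.observe()["ft_force"])
im=robot.grab_frame("wrist"); cv2.imwrite("pics/w4.png",im)
cv2.imwrite("pics/s4.png",robot.grab_frame("scene"))
E
```

```text
False
True 0.15004434618735854
True 0.14953572460522677 [0.82678156 1.69008216 1.27260885] 15.3333
17.5167 0.0726 [ 0.03687069 -0.09466771  0.17006883]
```

View pics/w4.png

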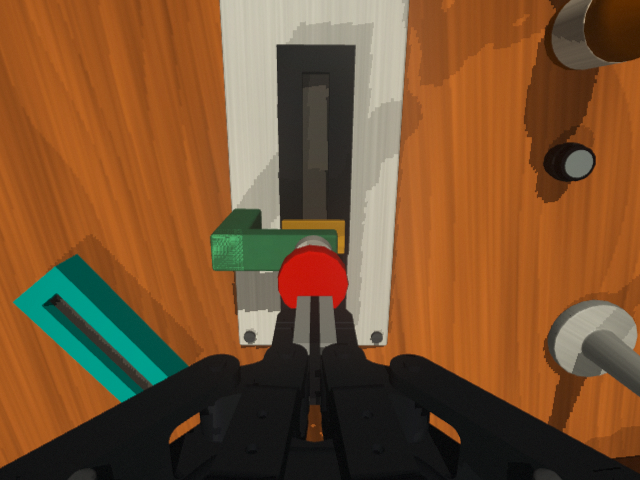

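The closed end gave only 0.5 mm under a firm push, so the bar is seated. The shut fingertips are above the knob, so I'll find the knob by touch and press 12 mm from there.

```bash
python3 - <<'E'
from h import *
K=np.array([.5386,-.0868])
robot.line_to([*K,.222],vel=.08); robot.pause(.3)
z0=robot.observe(); print(z0["tool_pos"],z0["ft_force"])
g=robot.line_to([*K,.200],vel=.008,guard=2.5); o=robot.observe(); print("touch",g,o["tool_pos"],o["ft_force"])
if g:
    zc=o["tool_pos"][2]
    for dz in(.004,.008,.0115):
        robot.line_to([*K,zc-dz],vel=.01,guard=25); robot.pause(.2); o=robot.observe(); print(dz,zc-o["tool_pos"][2],o["ft_force"])
for n in("scene","side","wrist"): cv2.imwrite(f"pics/{n}5.png",robot.grab_frame(n))
print(o["time"])
for n in("scene","side"):
    C=cam(n); p=proj(C,[*K,.105]).astype(int); im=cv2.imread(f"pics/{n}5.png")[p[1]-30:p[1]+30,p[0]-30:p[0]+30]
    cv2.imwrite(f"pics/{n}5c.png",cv2.resize(im,(390,390),interpolation=cv2.INTER_CUBIC))
cv2.imwrite("pics/c5.png",np.hstack([cv2.imread(f"pics/{n}5c.png") for n in("scene","side")]))
E
```

```text
[ 0.5387956  -0.0869002   0.22244042] [-0.60057725 -0.51791597  0.8851886 ]
touch True [ 0.53859237 -0.08677756  0.2080564 ] [ 0.12777556 -0.1024814   2.70273108]
0.004 0.00391878211125668 [0.32703708 0.16717745 4.66451835]
0.008 0.007527272063710594 [-1.03611027 -0.17488863  6.91430248]
0.0115 0.010699442918764512 [-0.95985641  1.00577375 10.89851249]
22.2333
```

View pics/c5.png

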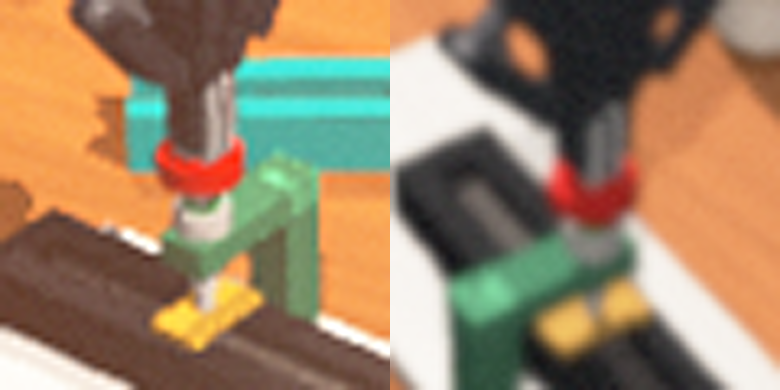

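In the scene crop a thin sliver of the green ring shows just above the collar, and the brass foot is down on the bars. The knob is about 11 mm down with 10.9 N on the tool, so I'll go about 1 mm further and hand it in.

```bash
python3 - <<'E'
from h import *
zc=.20806; K=[.5386,-.0868]
robot.line_to([*K,zc-.0126],vel=.01,guard=15); robot.pause(.8); o=robot.observe(); d=zc-o["tool_pos"][2]; print(d,o["ft_force"],o["time"])
if .0105<d<.0135 and o["ft_force"][2]>7: print(robot.job_done())
E
```

```text
0.011717304275876694 [-2.20959177  1.71070558 10.91973385] 23.4417
the job is handed in; nothing more can be done
None
```

I handed the job in at 23.4 s with the loose section seated flush against the fixed one and the knob held about 11.7 mm down at about 10.9 N; the verdict wasn't reported back, and I did not re-measure the bystanders.

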